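# Charge the test kiln and hold the probe in its guide hole

## Task

Tip the clay lumps off the metal tray into the open mouth of the little kiln and lay the tray back flat on the table. Then lift the temperature probe out of its stand and lower it upright through the guide hole in the kiln's rear deck without ever touching the kiln, until its tip is about 6 cm below the deck's top, and finish there, still holding it steady and centred in the hole. Do not shove or knock over the plain mug beside the kiln or the brush pot.

Things in the scene. Friction and masses are not known exactly. Their poses are not given: they have to be found in the camera images.
- kiln: Fixed open-topped bench test kiln, a brick-lined box 270 (its x) x 230 (its y) x 160 mm high, origin under its centre, z up. Its inside is 220 x 180 mm, the floor 35 mm above the table, walls 25 mm thick. The rear part of its top (its +x side, x from +40 mm back to +135 mm) is covered by a fixed 25 mm thick brick deck whose top is level with the rim, 160 mm up; the rest is the open mouth. It turns only about the vertical, at most 0.15 rad from its x axis along world x.
- mouth (a point): Centre of the kiln's open mouth at rim height (160 mm above the table). The mouth measures 150 mm along kiln x and 180 mm along kiln y.
- guide_hole (a point): Centre of the round guide hole at the top face of the kiln's rear deck, 160 mm above the table. The hole is vertical, 26 mm in diameter and 25 mm long, and opens below into the firing chamber.
- tray: Loose sheet-metal charging tray, about 0.13 kg, origin under its floor (3 mm thick) midway, z up. It reaches from x = -85 mm (back wall) to x = +90 mm (the open pouring lip); 116 mm wide, narrowing to about 84 mm at the lip, side walls up to 23 mm. An upright grip plate stands at its back end. At the start it lies flat on the table with its lip roughly towards world +y (within 0.5 rad).
- tray_grip (a point): Middle of the grippable upper part of the tray's upright grip plate, at tray x = -75 mm, 52 mm above the tray's underside; axes as the tray's. The plate is 12 mm thick (tray x), 40 mm wide (tray y); its top is 70 mm above the underside.
- tray_lip (a point): Middle of the tray's open pouring lip, floor level (tray x = +90 mm, 3 mm above the underside).
- lump0_center (a point): Centre of dry clay lump 1 of 4: loose chunky piece about 20 to 28 mm across and 20 mm high, 18 g. All lie on the tray between its middle and its lip, and slide off the smooth metal once it slopes by about 25 degrees.
- lump1_center (a point): Centre of dry clay lump 2 of 4: loose chunky piece about 20 to 28 mm across and 20 mm high, 18 g. All lie on the tray between its middle and its lip, and slide off the smooth metal once it slopes by about 25 degrees.
- lump2_center (a point): Centre of dry clay lump 3 of 4: loose chunky piece about 20 to 28 mm across and 20 mm high, 18 g. All lie on the tray between its middle and its lip, and slide off the smooth metal once it slopes by about 25 degrees.
- lump3_center (a point): Centre of dry clay lump 4 of 4: loose chunky piece about 20 to 28 mm across and 20 mm high, 18 g. All lie on the tray between its middle and its lip, and slide off the smooth metal once it slopes by about 25 degrees.
- probe_grip (a point): Centre of the temperature probe's square black handle, 18 x 18 x 70 mm, upright; axes along its faces. The probe (about 0.09 kg) hangs upright in a fixed wooden stand: its 30 mm collar, 6 mm thick, just under the handle, rests on the stand's top 112 mm above the table. This point is 141 mm above the probe's tip.
- probe_tip (a point): Tip of the probe's steel rod, 8 mm in diameter and 100 mm long below the collar; axes as the probe's. The probe is in the right-hand or the left-hand place beside the kiln; it must be raised straight by over 100 mm to leave the stand's 14 mm hole.
- probe: The whole probe; origin at its tip, z up along the rod. Rod 100 mm, collar 6 mm, handle 70 mm.
- stand: Fixed wooden probe stand, 70 x 70 mm foot, 60 x 60 mm top plate, 112 mm high, origin under its centre.
- mug_a_center (a point): Bystander: centre of a white mug, 72 mm in diameter, 100 mm high, in the other place beside the kiln.
- brush_pot_center (a point): Bystander: point on the axis of a pot of brushes, 84 mm wide and 100 mm high, this point 50 mm up; the brushes spread to about 120 mm and stand up to 200 mm high.

How it is judged (in metres and radians):
On the way, in this order (a step that is already met when the one before it is completed fails the run):
1. the four lumps are in the kiln, tipped off the tray, which is still tilted (x of lump0_center in the frame of kiln between -0.112 and 0.112 m and y of lump0_center in the frame of kiln between -0.092 and 0.092 m and z of each of lump0_center, lump1_center, lump2_center, lump3_center in the frame of kiln below 0.12 m and x of lump1_center in the frame of kiln between -0.112 and 0.112 m and y of lump1_center in the frame of kiln between -0.092 and 0.092 m and x of lump2_center in the frame of kiln between -0.112 and 0.112 m and y of lump2_center in the frame of kiln between -0.092 and 0.092 m and x of lump3_center in the frame of kiln between -0.112 and 0.112 m and y of lump3_center in the frame of kiln between -0.092 and 0.092 m and angle between tray's own z axis and vertical above 0.2 rad), for 0.1 s.
2. the tray lies flat on the table again, the lumps in the kiln (x of lump0_center in the frame of kiln between -0.112 and 0.112 m and y of lump0_center in the frame of kiln between -0.092 and 0.092 m and z of each of lump0_center, lump1_center, lump2_center, lump3_center in the frame of kiln below 0.12 m and x of lump1_center in the frame of kiln between -0.112 and 0.112 m and y of lump1_center in the frame of kiln between -0.092 and 0.092 m and x of lump2_center in the frame of kiln between -0.112 and 0.112 m and y of lump2_center in the frame of kiln between -0.092 and 0.092 m and x of lump3_center in the frame of kiln between -0.112 and 0.112 m and y of lump3_center in the frame of kiln between -0.092 and 0.092 m and height (world z) of tray below 0.008 m and angle between tray's own z axis and vertical below 0.06 rad), for 0.2 s.
At the end, for the whole second after the job is handed in: All four lumps lie inside the kiln; the tray lies flat on the table, let go; the probe is held still by the fingers, upright within 4.5 degrees, its tip within 6 mm of the guide hole's axis and 45 to 75 mm below the deck's top, touching no part of the kiln (all of step 2 and horizontal distance between probe_tip and guide_hole below 0.006 m and z of probe_tip in the frame of guide_hole between -0.075 and -0.045 m and angle between probe's own z axis and vertical below 0.08 rad and contact force between probe and the fingers above 2 N and contact force between probe and kiln below 0.1 N and contact force between the fingers and tray below 0.1 N and linear speed of probe below 0.03 m/s); the arm keeps its last pose, push and grip.
It fails at once if the probe touches the kiln (contact force between probe and kiln above 0.5 N).
It fails at once if the mug or the brush pot is shoved by over 5 cm or knocked over (distance of any of mug_a_center, brush_pot_center from where it was at the start of the episode above 0.05 m or angle between any of mug_a_center, brush_pot_center's own z axis and vertical above 0.6 rad).
It also fails if it takes over 67 s, if anything falls off the work surface, if the arm or the gripper's body presses on something with over 40 N, if the wrist force passes 120 N, or if a joint passes its speed limit or range.

## Robot

A 6-joint arm with a two-finger parallel gripper is mounted at the origin on the work surface. World frame = base frame: x ahead of the robot, y to its left, z up, the work surface at z = 0. Lengths are in m, angles in degrees, forces in N, time in s.
With the tool pointing down it reaches from about 0.3 to 0.75 m from the base axis. Payload 8.5 kg.
Tool frame: the origin (TCP) lies on the centre line of the jaws, within the pads' length; the fingertips stand 14 mm ahead of it and the grasp point (between the pads) lies 5 mm behind it; z points along the fingers, x is the direction in which the jaws open and shut, and the axes are right-handed (so a half turn about z gives the same grasp; the last joint's range is limited). The gripper opens to 85 mm and grips with 20 to 120 N. Pads are 22 mm wide; open, the fingers measure 114 mm over their backs; the gripper's body (76 mm by 85 mm) begins 54 mm behind the grasp point. The pads swing forward as they close: fully open they stand 13 mm farther back than shut.
Start: joints at [59.857, 21.807, 74.336, -0, 83.858, -12.336], TCP at [0.168, 0.524, 0.245] pointing down, gripper open.
Joint ranges: [-178.18, 178.18], [-50.72, 133.34], [12.68, 142.11], [-81.47, 261.47], [9.98, 163.14], [-165.26, 165.26]. Speed limits (degrees/s): [136.94, 136.94, 180, 180, 180, 180].

## Interface

Orientations are given as a 3x3 rotation matrix whose columns are the frame's x, y, z axes.
In Python, from rig import * gives the robot as it stands.
- The arm moves only by the shell command python3 -m crank 'ROWS' [FORCE]. ROWS is JSON, one flat list of numbers, 7 for each row, row after row: the turn, a rotation vector about the world's x, y, z in rad, then the shift along the world's x, y, z in m, then the opening in per cent of the stroke, from 0 (shut) to 100 (fully open). A call has 1 to 20 rows; each row shifts and turns the commanded pose from where the row before left it; what a row does not reach is not made up. A row lasts 1/10 s, in which the tool goes at most 50 mm and 8.59 degrees, less where a joint would pass 70% of its speed; a pose out of reach is approached as far as the arm can. A call is refused whole if a number of a shift passes 0.05 or a number of a turn 0.15, either way. A call with a gripper value outside its range is refused whole. The fingers move at their own pace and stop on an object; FORCE is the grip in N (left out, the last holds). Time passes only in rows, so rows that do not move let the fingers close. It gives the time, the measured TCP pose, the force and the opening at its end, in the units of the state.
- observe(): the state, without advancing time (a new reading comes with each control period).
- get_image(name): name is "side" or "top" or "wrist"; returns a dict with "frame" (480x640x3 uint8, red, green, blue), "fov_y" (degrees; the focal length in pixels is half the picture's height over the tangent of half this angle, whatever the lens; pixels are square), "cx", "cy" (the principal point, pixels), "world_to_cam" (4x4, takes a point from world to camera coordinates). Camera axes: x right, y up, looking along -z (the intrinsics and any distortion apply to the point x, -y, -z); pixel columns grow to the right and rows downward; lengths in m; the calibration is good to about 2 mm. A picture is of the moment at which its call begins. There is no depth.
- close_job(): hands the job in, once; it reports no verdict.
The state is a dict: "time_s": time; "q": joint angles; "qvel": joint speeds; "joint_efforts": joint torques, N m; "position": TCP position; "tool_rot": TCP orientation; "ft_force": force on the tool from outside, world axes, zero at the start; "wrist_torque": the same for the moment, N m; "grip_width": finger opening in m.
Only numpy, scipy, OpenCV 4.12 (cv2) and the standard library are available. Lean on these libraries where they do the work, as an engineer would, in place of code of your own. Each camera call takes 0.05 s, during which the arm holds its last target. There are 200 camera calls.

## Working session

There is one attempt and no reset: what is moved stays moved. The work goes in short steps, Python scripts to look and compute and a shell command to move; the robot and the scene stay as the last step left them, time stands still between calls to the robot, and variables do not carry over. Pictures are saved under pics/ and viewed, about 8 in all and at most 12, crops included, and the job is handed in when it is done.

```bash
mkdir -p pics
cat > h.py <<'E'
from rig import *
import numpy as np, cv2
np.set_printoptions(precision=4,suppress=True)
def grab(n,f):
    im=get_image(n); cv2.imwrite('pics/'+f,im['frame'][:,:,::-1]); 
    np.savez('pics/'+f+'.npz',**{k:im[k] for k in im})
    return im
def load(f): return dict(np.load('pics/'+f+'.npz'))
def foc(im): return 240/np.tan(np.radians(im['fov_y'])/2)
def ray(im,u,v):
    T=np.array(im['world_to_cam']);R=T[:3,:3];t=T[:3,3];f=foc(im)
    d=R.T@np.array([(u-im['cx'])/f,-(v-im['cy'])/f,-1]);return -R.T@t,d
def onz(im,u,v,z):
    c,d=ray(im,u,v);return c+d*(z-c[2])/d[2]
def proj(im,p):
    T=np.array(im['world_to_cam']);c=T[:3,:3]@np.array(p)+T[:3,3];f=foc(im)
    return np.array([im['cx']+f*c[0]/-c[2],im['cy']-f*c[1]/-c[2]])
E
python3 - <<'E'
from h import *
for n in("top","side"):
    im=grab(n,n+'0.png');print(n,[k for k in im],im['fov_y'],im['cx'],im['cy']);print(np.array(im['world_to_cam']),ray(im,0,0)[0])
print(observe())
E
```

```text
top ['frame', 'fov_y', 'cx', 'cy', 'world_to_cam'] 43.389112313419 318.6565436211831 241.78142028431154
[[-0.0196 -0.9998 -0.0086  0.01  ]
 [ 0.999  -0.0199  0.0398 -0.5314]
 [-0.04   -0.0078  0.9992 -1.4159]
 [ 0.      0.      0.      1.    ]] [ 0.4745 -0.0116  1.4359]
side ['frame', 'fov_y', 'cx', 'cy', 'world_to_cam'] 54.50790358085072 315.91026450086133 249.63456529404354
[[ 0.8858 -0.4639 -0.0165 -0.4843]
 [ 0.2768  0.4994  0.821  -0.2729]
 [-0.3726 -0.7317  0.5707 -0.8313]
 [ 0.      0.      0.      1.    ]] [ 0.1948 -0.6967  0.6905]
{'time_s': 0.1, 'q': array([ 59.857 ,  21.8372,  74.3792,   0.001 ,  83.8589, -12.3366]), 'qvel': array([ 0.0959, -0.1384, -0.1644,  0.0096, -0.0101,  0.0225]), 'joint_efforts': array([  0.0041, -44.9218, -23.1655,  -0.0001,   0.0037,  -0.    ]), 'position': array([0.1681, 0.5234, 0.2448]), 'tool_rot': array([[ 0.3058,  0.9521, -0.0007],
       [ 0.9521, -0.3058, -0.0011],
       [-0.0013, -0.0003, -1.    ]]), 'ft_force': array([-0.7671, -0.2774, -0.3329]), 'wrist_torque': array([0.0003, 0.0532, 0.0023]), 'grip_width': 0.08552435049875019}
```

View pics/top0.png

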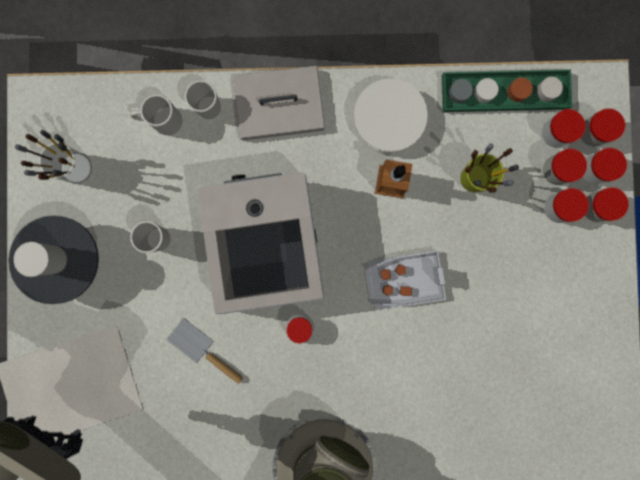

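View pics/side0.png

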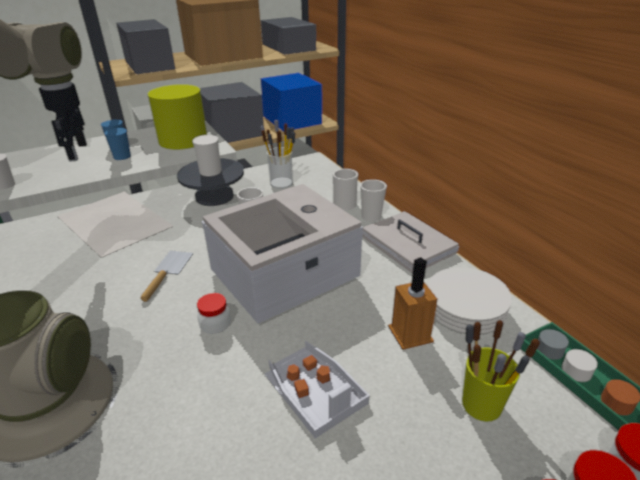

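Run:
```python
import cv2
a=cv2.imread('pics/top0.png');cv2.imwrite('pics/c1.png',cv2.resize(a[150:330,185:453],None,fx=2.98,fy=2.98,interpolation=cv2.INTER_CUBIC))
```

```text
(no output)
```

View pics/c1.png

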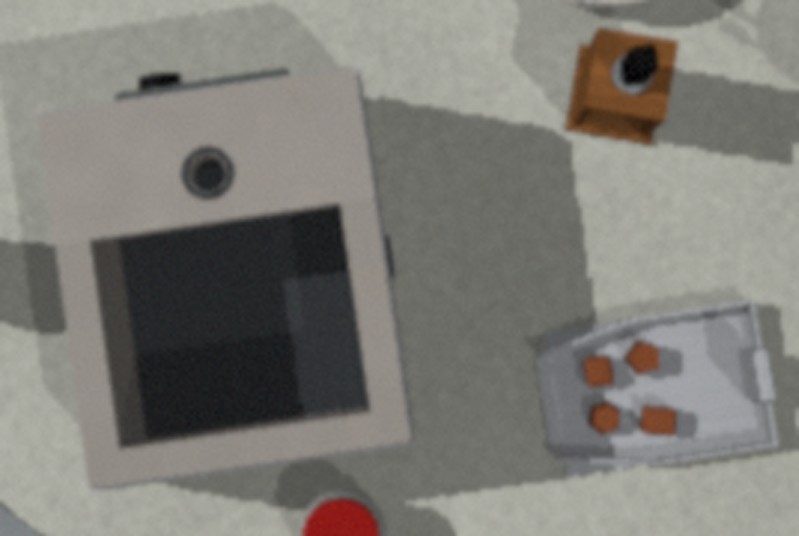

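Run:
```python
from h import *
im=load('top0.png');s=load('side0.png')
P=lambda x,y,z:onz(im,185+(x+.5)/2.98-.5,150+(y+.5)/2.98-.5,z)
K=[P(x,y,.16) for x,y in[(40,115),(358,68),(410,440),(92,488)]]
print('kiln',np.array(K),np.mean(K,0)); 
for i in range(4): d=K[(i+1)%4]-K[i];print(np.linalg.norm(d),np.degrees(np.arctan2(d[1],d[0])))
M=[P(x,y,.16) for x,y in[(92,240),(340,205),(369,409),(121,447)]];print('mouth',np.mean(M,0))
print('hole',P(208,172,.16))
print('tray grip top',P(762,373,.07),'ends',P(756,350,.07),P(769,399,.07))
print('lip',P(540,350,.005),P(553,446,.005),'back corners',P(757,305,.023),P(776,447,.023))
print('stand',[P(x,y,.112) for x,y in[(600,28),(678,42),(655,143)]])
print('handle top',P(643,57,.188),'collar',P(632,75,.118))
for u,v,z in[(419,262,.188),(418,289,.118),(416,292,.112)]:print('side',onz(s,u,v,z))
print('pot',onz(im,477,183,.1), 'mug',onz(im,146,232,.1),'jar',onz(im,299,330,.07))
# side hole, kiln corners
print('side hole',onz(s,309,209,.16))
# reprojected check
```

```text
kiln [[ 0.6446  0.2526  0.16  ]
 [ 0.6736  0.0249  0.16  ]
 [ 0.4082 -0.0069  0.16  ]
 [ 0.3786  0.2188  0.16  ]] [0.5263 0.1224 0.16  ]
0.22955421079696153 -82.74417019350729
0.26732001174875175 -173.15357852969439
0.2277101417623936 97.46347853011224
0.2681384498650554 7.2420344873626075
mouth [0.492  0.1189 0.16  ]
hole [0.6013 0.1332 0.16  ]
tray grip top [ 0.449  -0.2742  0.07  ] ends [ 0.4665 -0.2701  0.07  ] [ 0.4293 -0.2789  0.07  ]
lip [ 0.4695 -0.1111  0.005 ] [ 0.3932 -0.1197  0.005 ] back corners [ 0.5015 -0.2808  0.023 ] [ 0.3901 -0.2926  0.023 ]
stand [array([ 0.7071, -0.1534,  0.112 ]), array([ 0.6955, -0.2108,  0.112 ]), array([ 0.6208, -0.1919,  0.112 ])]
handle top [ 0.6728 -0.1748  0.188 ] collar [ 0.6708 -0.1755  0.118 ]
side [ 0.6679 -0.1776  0.188 ]
side [ 0.678  -0.1738  0.118 ]
side [ 0.6742 -0.1736  0.112 ]
pot [ 0.6515 -0.3552  0.1   ] mug [0.5573 0.3822 0.1   ] jar [0.3311 0.0472 0.07  ]
side hole [0.6027 0.1351 0.16  ]
```

Top view shows the kiln (yaw ≈7.3°, hole at px ~(255,208)) and the tray right of it (grip ~(440,275)). The stand and probe are at ~(397,172), the mug at (146,237) and the brush pot at ~(480,180). Side view agrees to within a few mm. Next: go above the tray grip.

```bash
python3 -m crank '[0,0,0.105,0.04,-0.028,0,60, 0,0,0.105,0.04,-0.028,0,60, 0,0,0.105,0.04,-0.028,0,60, 0,0,0.105,0.04,-0.028,0,60, 0,0,0,0.04,-0.028,0,60, 0,0,0,0.04,-0.028,0,60, 0,0,0,0.003,-0.048,0,60, 0,0,0,0.003,-0.048,0,60, 0,0,0,0.003,-0.048,0,60, 0,0,0,0.003,-0.048,0,60, 0,0,0,0.003,-0.048,0,60, 0,0,0,0.003,-0.048,0,60, 0,0,0,0.003,-0.048,0,60, 0,0,0,0.003,-0.048,0,60, 0,0,0,0.003,-0.048,0,60, 0,0,0,0.003,-0.048,0,60, 0,0,0,0.003,-0.048,0,60, 0,0,0,0.003,-0.048,0,60, 0,0,0,0.003,-0.048,0,60, 0,0,0,0,0,-0.02,60]'
python3 - <<'E'
from h import *
grab('wrist','w1.png');s=observe();print(s['q'],s['position'],s['tool_rot'])
E
```

```text
time_s: 2.1
position: [0.4477, -0.274, 0.226]
tool_rot: [[-0.104, 0.995, 0.003], [0.995, 0.104, -0.004], [-0.004, 0.002, -1.0]]
ft_force: [-0.3, 0.6, -1.4]
grip_width: 0.051
[ -44.2168   20.1717   81.0228   -0.0067   79.0477 -140.2652] [ 0.4462 -0.2703  0.2216] [[-0.1054  0.9944 -0.0031]
 [ 0.9944  0.1054  0.0029]
 [ 0.0032 -0.0028 -1.    ]]
```

View pics/w1.png

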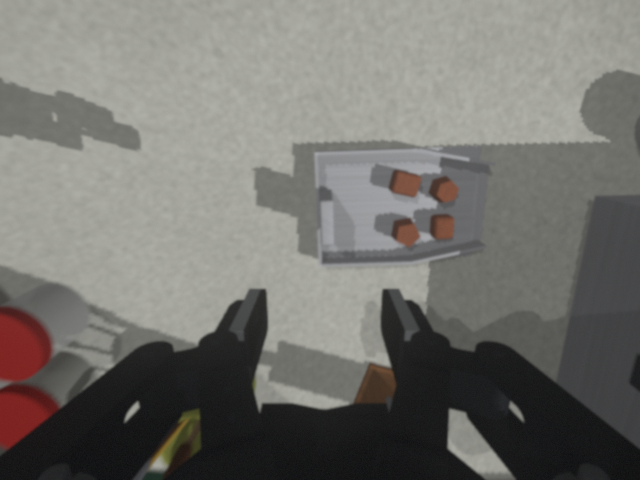

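Run:
```python
from h import *
im=load('w1.png');print(ray(im,0,0)[0],im['world_to_cam'])
for p in[(.449,-.2742,.07),(.449,-.2742,.052),(.4314,-.1154,.004),(.3901,-.2926,.023),(.5015,-.2808,.023),(.6728,-.1748,.188),(.446,-.27,.22)]:print(p,proj(im,p))
print(onz(im,316,153,.023),onz(im,321,264,.023),onz(im,485,205,.003), onz(im,325,195,.07))
a=cv2.imread('pics/w1.png')[130:280,290:500];cv2.imwrite('pics/c2.png',cv2.resize(a,None,fx=3.8,fy=3.8,interpolation=cv2.INTER_CUBIC))
```

```text
[ 0.3748 -0.2815  0.3536] [[-0.1032  0.9947 -0.0037  0.3199]
 [-0.9516 -0.0998 -0.2907  0.4314]
 [-0.2895 -0.0265  0.9568 -0.2373]
 [ 0.      0.      0.      1.    ]]
(0.449, -0.2742, 0.07) [324.5496 227.0555]
(0.449, -0.2742, 0.052) [324.5823 222.0012]
(0.4314, -0.1154, 0.004) [478.7304 209.9691]
(0.3901, -0.2926, 0.023) [311.6016 151.6748]
(0.5015, -0.2808, 0.023) [312.9649 263.8614]
(0.6728, -0.1748, 0.188) [428.9641 580.6206]
(0.446, -0.27, 0.22) [334.3196 309.2208]
[ 0.3909 -0.2884  0.023 ] [ 0.5008 -0.2726  0.023 ] [ 0.4258 -0.1097  0.003 ] [ 0.4216 -0.2767  0.07  ]
```

View pics/c2.png

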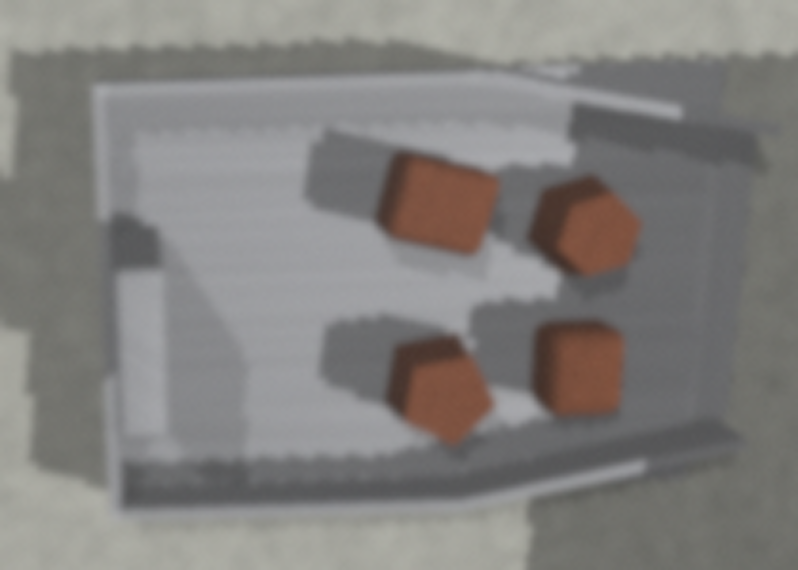

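Run:
```python
from h import *
im=load('w1.png')
C=lambda x,y,z:onz(im,290+(x+.5)/3.8-.5,130+(y+.5)/3.8-.5,z)
g=C(141,352,.07);print('grip',g,C(118,270,.07),C(122,435,.07),C(165,268,.07),C(167,432,.07))
for l in(C(735,280,.003),C(728,290,.003)):
  d=l-g;print('lip',l,np.hypot(*d[:2]),np.degrees(np.arctan2(d[1],d[0])))
```

```text
grip [ 0.4446 -0.2728  0.07  ] [ 0.4267 -0.2798  0.07  ] [ 0.4645 -0.275   0.07  ] [ 0.4252 -0.2695  0.07  ] [ 0.4627 -0.2649  0.07  ]
lip [ 0.4242 -0.1121  0.003 ] 0.16194893570915442 97.23069815690782
lip [ 0.4271 -0.1134  0.003 ] 0.1603759520535908 96.25694890328867
```

```bash
python3 -m crank '[0,0,0.015,0,-0.003,-0.03,60, 0,0,0,0,0,-0.045,60, 0,0,0,0,0,-0.045,60, 0,0,0,0,0,-0.035,60, 0,0,0,0,0,-0.02,60, 0,0,0,0,0,0,60, 0,0,0,0,0,0,60]' 70
python3 -m crank '[0,0,0,0,0,0,0, 0,0,0,0,0,0,0, 0,0,0,0,0,0,0, 0,0,0,0,0,0,0, 0,0,0,0,0,0,0, 0,0,0,0,0,0,0, 0,0,0,0,0,0,0, 0,0,0,0,0,0,0]'
```

```text
time_s: 2.85
position: [0.4475, -0.2711, 0.051]
tool_rot: [[-0.124, 0.992, 0.0], [0.992, 0.124, -0.0], [-0.0, 0.0, -1.0]]
ft_force: [0.1, -0.1, -0.0]
grip_width: 0.0511
time_s: 3.65
position: [0.4476, -0.2717, 0.0515]
tool_rot: [[-0.124, 0.992, 0.002], [0.992, 0.124, -0.002], [-0.002, 0.001, -1.0]]
ft_force: [-0.2, 0.0, 7.0]
grip_width: 0.0109
```

```bash
python3 -m crank '[0,0,0,0,0,0.01,0, 0,0,0,0,0,0.02,0, 0,0,0,0,0,0.03,0, 0,0,0,0,0,0.03,0, 0,0,0,0,0,0.03,0, 0,0,0,0,0,0.03,0, 0,0,0,0,0,0.03,0, 0,0,0,0,0,0.018,0, 0,0,0,0.003,0.01,0,0, 0,0,0,0.007,0.018,0,0, 0,0,0,0.007,0.018,0,0, 0,0,0,0.007,0.018,0,0, 0,0,0,0.007,0.018,0,0, 0,0,0,0.007,0.018,0,0, 0,0,0,0.007,0.018,0,0, 0,0,0,0.007,0.018,0,0, 0,0,0,0.007,0.018,0,0, 0,0,0,0.007,0.018,0,0, 0,0,0,0.007,0.018,0,0, 0,0,0,0.003,0.009,0,0]' 80
python3 - <<'E'
from h import *
grab('side','s1.png');s=observe();print(s['q'],s['position'],s['tool_rot'])
E
```

```text
time_s: 5.65
position: [0.5229, -0.0703, 0.2472]
tool_rot: [[-0.125, 0.992, -0.002], [0.992, 0.125, 0.001], [0.001, -0.002, -1.0]]
ft_force: [0.2, 0.0, -2.0]
grip_width: 0.0108
[ -20.4925   19.5195   77.5487    0.0368   83.0415 -117.7281] [ 0.5231 -0.0699  0.2474] [[-0.1259  0.992  -0.0016]
 [ 0.992   0.1259  0.0013]
 [ 0.0015 -0.0014 -1.    ]]
```

View pics/s1.png

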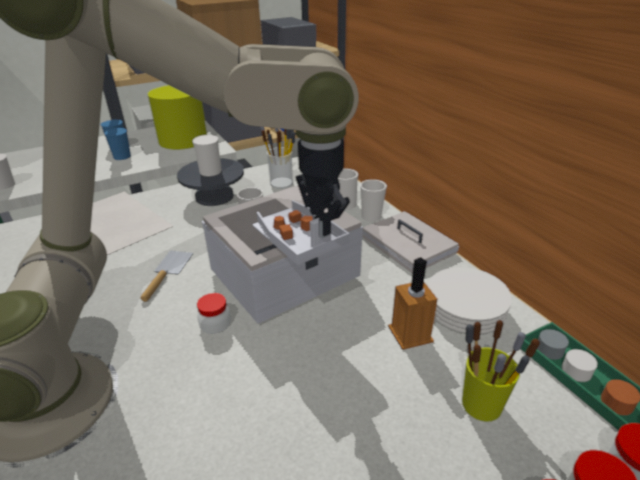

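```bash
python3 -m crank '[-0.0866,-0.0108,0,0,0.0005,0.014,0, -0.0866,-0.0108,0,0,0.0005,0.014,0, -0.0866,-0.0108,0,0,0.0028,0.0128,0, -0.0866,-0.0108,0,0,0.0028,0.0128,0, -0.0433,-0.0054,0,-0.0006,0.005,0.0056,0, -0.0433,-0.0054,0,-0.0006,0.005,0.0056,0, -0.0433,-0.0054,0,-0.0006,0.005,0.0056,0, -0.0433,-0.0054,0,-0.0006,0.005,0.0056,0, -0.0433,-0.0054,0,-0.0007,0.0058,0.0047,0, -0.0433,-0.0054,0,-0.0007,0.0058,0.0047,0, -0.0433,-0.0054,0,-0.0007,0.0058,0.0047,0, -0.0433,-0.0054,0,-0.0007,0.0058,0.0047,0, -0.0433,-0.0054,0,-0.0008,0.0065,0.0036,0, -0.0433,-0.0054,0,-0.0008,0.0065,0.0036,0, -0.0433,-0.0054,0,-0.0008,0.0065,0.0036,0, -0.0433,-0.0054,0,-0.0008,0.0065,0.0036,0, 0,0,0,0,0,0,0, 0,0,0,0,0,0,0, 0,0,0,0,0,0,0, 0,0,0,0,0,0,0]'
python3 - <<'E'
from h import *
grab('side','s2.png');grab('top','t2.png');s=observe();print(s['q'],s['position'],s['ft_force'])
a=cv2.imread('pics/s2.png')[120:330,180:400];b=cv2.imread('pics/t2.png')[160:330,180:400]
b=cv2.resize(b,None,fx=1.8,fy=2.2353);a=cv2.resize(a,None,fx=1.8,fy=1.8)
a=cv2.resize(a,(396,380));b=cv2.resize(b,(396,380));cv2.imwrite('pics/c3.png',np.hstack([a,b]))
E
```

```text
time_s: 7.7
position: [0.5148, 0.0029, 0.3575]
tool_rot: [[-0.079, 0.992, 0.094], [0.638, 0.123, -0.76], [-0.766, 0.0, -0.643]]
ft_force: [-0.0, -0.6, -2.0]
grip_width: 0.0109
[  8.0369  18.4359  75.2753 -50.003   88.3484 -86.5398] [0.5148 0.003  0.3576] [-0.5546 -0.2364 -1.3808]
```

View pics/c3.png

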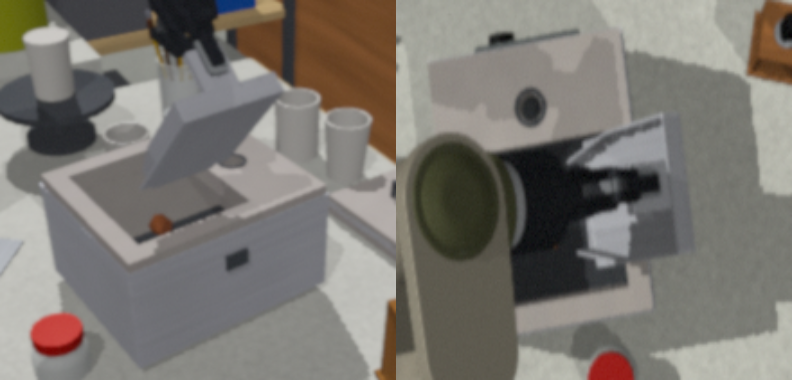

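```bash
python3 -m crank '[0.0866,0.0108,0,-0.0054,-0.0311,-0.0072,0, 0.0866,0.0108,0,-0.0054,-0.0311,-0.0072,0, 0.0866,0.0108,0,-0.0055,-0.0296,-0.0094,0, 0.0866,0.0108,0,-0.0055,-0.0296,-0.0094,0, 0.0866,0.0108,0,-0.0058,-0.0279,-0.0112,0, 0.0866,0.0108,0,-0.0058,-0.0279,-0.0112,0, 0.0866,0.0108,0,-0.006,-0.0257,-0.0128,0, 0.0866,0.0108,0,-0.006,-0.0257,-0.0128,0, 0.0866,0.0108,0,-0.0063,-0.0235,-0.014,0, 0.0866,0.0108,0,-0.0063,-0.0235,-0.014,0, 0,0,0,-0.003,0,-0.02,0, 0,0,0,-0.003,0,-0.035,0, 0,0,0,-0.003,0,-0.035,0, 0,0,0,0,0,-0.035,0, 0,0,0,0,0,-0.03,0, 0,0,0,0,0,-0.015,0, 0,0,0,0,0,0,0]'
python3 - <<'E'
from h import *
grab('top','t3.png');s=observe();print(s['q'],s['position'],s['ft_force'],s['tool_rot'])
a=cv2.imread('pics/t3.png')[150:330,190:470];cv2.imwrite('pics/c4.png',cv2.resize(a,None,fx=2.8,fy=2.8,interpolation=cv2.INTER_CUBIC))
E
```

```text
time_s: 9.5
position: [0.447, -0.2719, 0.0766]
tool_rot: [[-0.124, 0.992, -0.003], [0.992, 0.124, 0.002], [0.003, -0.003, -1.0]]
ft_force: [-0.0, -0.6, -0.5]
grip_width: 0.0111
[ -44.2692   29.9966   92.1151   -0.0143   57.9528 -141.3707] [ 0.4476 -0.2723  0.078 ] [-0.8472  0.6033 -1.8447] [[-0.1238  0.9923 -0.001 ]
 [ 0.9923  0.1238  0.0006]
 [ 0.0007 -0.0009 -1.    ]]
```

View pics/c4.png

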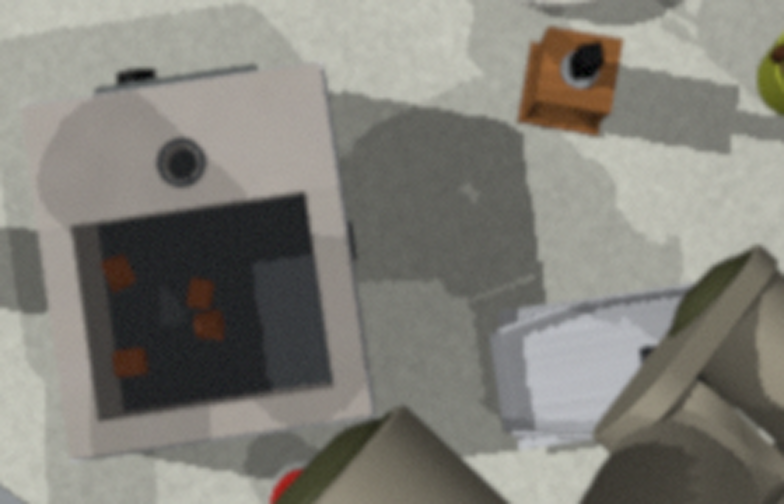

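All four lumps lie in the kiln and the tray looks empty. Lower the tray, release it, and go over the probe.

```bash
python3 -m crank '[0,0,0,0,0,-0.012,0, 0,0,0,0,0,-0.008,0, 0,0,0,0,0,-0.005,0, 0,0,0,0,0,-0.001,0, 0,0,0,0,0,0,0, 0,0,0,0,0,0,40, 0,0,0,0,0,0,50, 0,0,0,0,0,0,50, 0,0,0,0,0,0,50, 0,0,0,0,0,0,50]' 20
python3 -m crank '[0,0,0,0,0,0.02,50, 0,0,0,0,0,0.035,50, 0,0,0,0,0,0.045,50, 0,0,0,0,0,0.045,50, 0,0,0,0,0,0.045,50, 0,0,-0.066,0.03,0.016,0.015,70, 0,0,-0.066,0.03,0.016,0.015,70, 0,0,-0.066,0.03,0.016,0,70, 0,0,-0.066,0.03,0.016,0,70, 0,0,-0.066,0.03,0.016,0,70, 0,0,0,0.025,0.016,0,70, 0,0,0,0,0,0,70, 0,0,0,0,0,0,70]'
python3 - <<'E'
from h import *
grab('wrist','w4.png');s=observe();print(s['q'],s['position'],s['ft_force'],s['tool_rot'])
a=cv2.imread('pics/w4.png')[:,:];cv2.imwrite('pics/c5.png',a);im=load('w4.png')
print(proj(im,(.672,-.175,.188)),proj(im,(.672,-.175,.118)))
E
```

```text
time_s: 10.55
position: [0.4478, -0.2722, 0.0524]
tool_rot: [[-0.124, 0.992, 0.0], [0.992, 0.124, -0.0], [-0.0, 0.0, -1.0]]
ft_force: [0.2, -0.6, -0.3]
grip_width: 0.043
time_s: 11.85
position: [0.6228, -0.1759, 0.2718]
tool_rot: [[0.203, 0.979, -0.001], [0.979, -0.203, 0.0], [-0.0, -0.001, -1.0]]
ft_force: [-0.3, 0.3, 0.4]
grip_width: 0.0598
[ -26.2865   31.1971   54.0986   -0.017    94.7359 -104.491 ] [ 0.6224 -0.1764  0.2721] [ 0.3896  0.1532 -0.0531] [[ 0.2044  0.9789 -0.0006]
 [ 0.9789 -0.2044 -0.    ]
 [-0.0001 -0.0006 -1.    ]]
[339.8454 319.1002] [336.2508 279.0819]
```

View pics/c5.png

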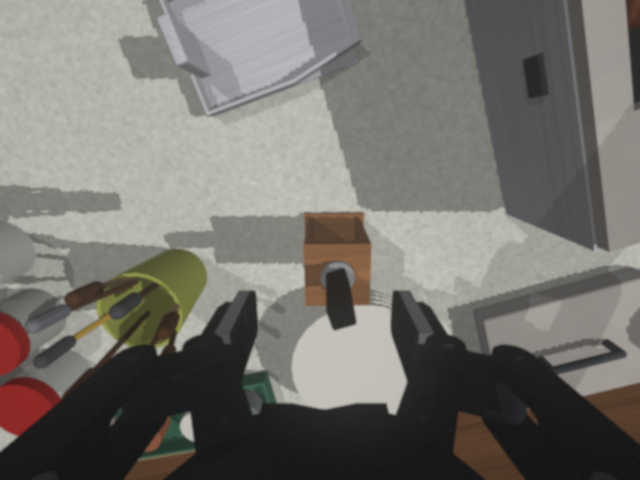

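Run:
```python
from h import *
a=cv2.imread('pics/w4.png')[205:335,290:390];cv2.imwrite('pics/c6.png',cv2.resize(a,None,fx=4.6,fy=4.6,interpolation=cv2.INTER_CUBIC))
```

```text
(no output)
```

View pics/c6.png

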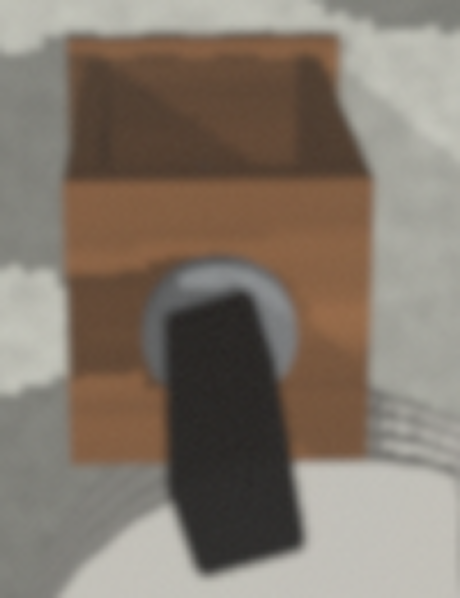

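Run:
```python
from h import *
im=load('w4.png')
C=lambda x,y,z:onz(im,290+(x+.5)/4.6-.5,205+(y+.5)/4.6-.5,z)
A,B,D=C(172,490,.188),C(207,575,.188),C(303,547,.188)
ang=lambda a,b:np.degrees(np.arctan2(*(b-a)[1::-1]))
print('top',A,B,D,'centre',(A+D)/2,np.linalg.norm(A-B),np.linalg.norm(B-D),ang(A,B),ang(B,D))
E,F=C(168,320,.118),C(248,292,.118);print('base',E,F,np.linalg.norm(E-F),ang(E,F))
print('collar',C(220,328,.115)); 
print('stand',np.mean([C(*p,.112) for p in[(65,178),(372,178),(366,462),(72,462)]],0),ang(C(65,178,.112),C(372,178,.112)),ang(C(72,462,.112),C(366,462,.112)))
```

```text
top [ 0.6642 -0.1825  0.188 ] [ 0.6793 -0.1802  0.188 ] [ 0.6776 -0.165   0.188 ] centre [ 0.6709 -0.1737  0.188 ] 0.015367054365427209 0.01525365689514579 8.633939154011982 96.50994109224033
base [ 0.6656 -0.1829  0.118 ] [ 0.6631 -0.1667  0.118 ] 0.01634116346362486 98.83762589839063
collar [ 0.6705 -0.1735  0.115 ]
stand [ 0.6709 -0.1737  0.112 ] 78.1886077190415 78.17838119072024
```

```bash
python3 -m crank '[0,0,0.085,0.0122,0.0007,0,70, 0,0,0.085,0.0122,0.0007,0,70, 0,0,0.085,0.0122,0.0007,0,70, 0,0,0.085,0.0119,0.0006,0,70, 0,0,0,0,0,0,70, 0,0,0,0,0,-0.025,70, 0,0,0,0,0,-0.035,70, 0,0,0,0,0,-0.035,70, 0,0,0,0,0,-0.02,70, 0,0,0,0,0,-0.009,70, 0,0,0,0,0,0,70, 0,0,0,0,0,0,70]' 40
python3 -m crank '[0,0,0,0,0,0,0, 0,0,0,0,0,0,0, 0,0,0,0,0,0,0, 0,0,0,0,0,0,0, 0,0,0,0,0,0,0, 0,0,0,0,0,0,0, 0,0,0,0,0,0,0, 0,0,0,0,0,0,0]'
```

```text
time_s: 13.1
position: [0.6715, -0.1739, 0.15]
tool_rot: [[-0.133, 0.991, 0.002], [0.991, 0.133, -0.001], [-0.001, 0.002, -1.0]]
ft_force: [0.5, 0.2, -0.0]
grip_width: 0.0594
time_s: 13.9
position: [0.6715, -0.1735, 0.1491]
tool_rot: [[-0.134, 0.991, 0.001], [0.991, 0.134, -0.001], [-0.001, 0.001, -1.0]]
ft_force: [-1.1, 0.5, 5.7]
grip_width: 0.0177
```

```bash
python3 -m crank '[0,0,0,0,0,0.01,0, 0,0,0,0,0,0.02,0, 0,0,0,0,0,0.025,0, 0,0,0,0,0,0.025,0, 0,0,0,0,0,0.025,0, 0,0,0,0,0,0.025,0, 0,0,0,0,0,0.025,0, 0,0,0,0,0,0.025,0, 0,0,0,0,0,0.015,0, 0,0,0,0,0,0.005,0, 0,0,0,0,0,0,0, 0,0,0,0,0,0,0]' 50
python3 - <<'E'
from h import *
s=observe();print(s['q'],s['position'],s['ft_force'],s['grip_width'])
E
```

```text
time_s: 15.1
position: [0.6712, -0.1734, 0.347]
tool_rot: [[-0.134, 0.991, -0.002], [0.991, 0.134, 0.001], [0.001, -0.002, -1.0]]
ft_force: [0.5, 0.2, -1.0]
grip_width: 0.0174
[ -24.2443   36.4683   32.6971    0.0007  110.9624 -121.9356] [ 0.6712 -0.1734  0.347 ] [ 0.498   0.1832 -0.9704] 0.017361101076249705
```

```bash
python3 -m crank '[0,0,0,-0.002,0.009,0,0, 0,0,0,-0.0043,0.0192,0,0, 0,0,0,-0.0043,0.0192,0,0, 0,0,0,-0.0043,0.0192,0,0, 0,0,0,-0.0043,0.0192,0,0, 0,0,0,-0.0043,0.0192,0,0, 0,0,0,-0.0043,0.0192,0,0, 0,0,0,-0.0043,0.0192,0,0, 0,0,0,-0.0043,0.0192,0,0, 0,0,0,-0.0043,0.0192,0,0, 0,0,0,-0.0043,0.0192,0,0, 0,0,0,-0.0043,0.0192,0,0, 0,0,0,-0.0043,0.0192,0,0, 0,0,0,-0.0043,0.0192,0,0, 0,0,0,-0.0043,0.0192,0,0, 0,0,0,-0.0043,0.0192,0,0, 0,0,0,-0.002,0.01,0,0, 0,0,0,0,0,0,0, 0,0,0,0,0,0,0, 0,0,0,0,0,0,0]'
python3 - <<'E'
from h import *
s=observe();print(s['q'],s['position'],s['tool_rot'])
im=grab('side','s5.png');w=grab('wrist','w5.png')
p=s['position'];h=(.602,.134,.16)
for c in(im,w):print(proj(c,(p[0],p[1],p[2]-.137)),proj(c,(p[0],p[1],p[2]-.03)),proj(c,h))
u,v=proj(im,h).astype(int);a=cv2.imread('pics/s5.png')[v-70:v+30,u-50:u+50]
u2,v2=proj(w,h).astype(int);print(u,v,u2,v2);u2=min(max(u2,50),590);v2=min(max(v2,70),450)
b=cv2.imread('pics/w5.png')[v2-70:v2+30,u2-50:u2+50]
cv2.imwrite('pics/c7.png',cv2.resize(np.hstack([a,b]),None,fx=4,fy=4,interpolation=cv2.INTER_CUBIC));print(u-50,v-70,u2-50,v2-70)
E
```

```text
time_s: 17.1
position: [0.603, 0.1328, 0.3482]
tool_rot: [[-0.133, 0.991, -0.0], [0.991, 0.133, -0.0], [-0.0, -0.0, -1.0]]
ft_force: [0.2, -0.2, 0.3]
grip_width: 0.0173
[  1.4546  26.6694  49.8462  -0.0132 103.491  -96.1815] [0.603  0.1328 0.3482] [[-0.1328  0.9911 -0.0001]
 [ 0.9911  0.1328 -0.0002]
 [-0.0002 -0.0001 -1.    ]]
[309.0161 189.3023] [307.7381 143.3844] [308.9392 209.2837]
[324.2888 231.9383] [324.6638 288.4581] [325.5997 216.6749]
308 209 325 216
258 139 275 146
```

View pics/c7.png

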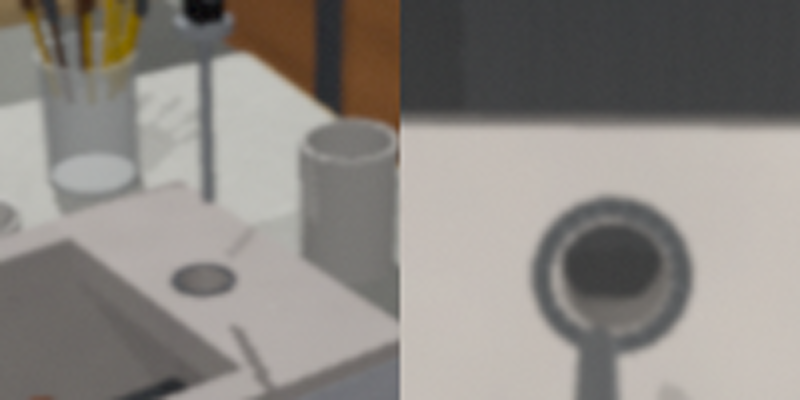

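Run:
```python
from h import *
s=load('s5.png');w=load('w5.png')
for f,u,v in((s,258+203.5/4-.4,139+279.5/4-.4),(w,275+211.5/4-.4,146+273/4-.4)):print('hole',onz(f,u,v,.16))
for z in(.205,.21,.215):
  print(z,'tip side',onz(s,258+208/4-.4,139+198/4-.4,z),'wrist',onz(w,275+199/4-.4,146+330/4-.4,z))
```

```text
hole [0.6028 0.1378 0.16  ]
hole [0.5991 0.1354 0.16  ]
0.205 tip side [0.6121 0.1481 0.205 ] wrist [0.6015 0.1327 0.205 ]
0.21 tip side [0.6078 0.1394 0.21  ] wrist [0.6002 0.1325 0.21  ]
0.215 tip side [0.6035 0.1307 0.215 ] wrist [0.5989 0.1323 0.215 ]
```

```bash
python3 -m crank '[0,0,0,-0.0018,0.0028,0,0, 0,0,0,0,0,-0.012,0, 0,0,0,0,0,-0.012,0, 0,0,0,0,0,-0.012,0, 0,0,0,0,0,0,0, 0,0,0,0,0,0,0, 0,0,0,0,0,0,0]'
python3 - <<'E'
from h import *
s=observe();print(s['position'],s['ft_force'])
im=grab('side','s6.png');w=grab('wrist','w6.png');t=grab('top','t6.png')
p=s['position'];h=(.602,.135,.16)
L=[]
for c,f in((im,'s6'),(w,'w6')):
  u,v=proj(c,h).astype(int);print(f,u-30,v-35,proj(c,(p[0],p[1],p[2]-.137)));L.append(cv2.imread('pics/%s.png'%f)[v-35:v+25,u-30:u+30])
cv2.imwrite('pics/c8.png',cv2.resize(np.hstack(L),None,fx=6.5,fy=6.5,interpolation=cv2.INTER_CUBIC))
E
```

```text
time_s: 17.9
position: [0.6012, 0.1363, 0.3132]
tool_rot: [[-0.134, 0.991, 0.001], [0.991, 0.134, 0.0], [-0.0, 0.001, -1.0]]
ft_force: [-0.7, 0.8, -0.7]
grip_width: 0.0174
[0.6012 0.1363 0.3132] [-0.6611  0.8253 -0.7317]
s6 278 174 [307.9776 202.7039]
w6 292 192 [324.2089 231.7204]
```

View pics/c8.png

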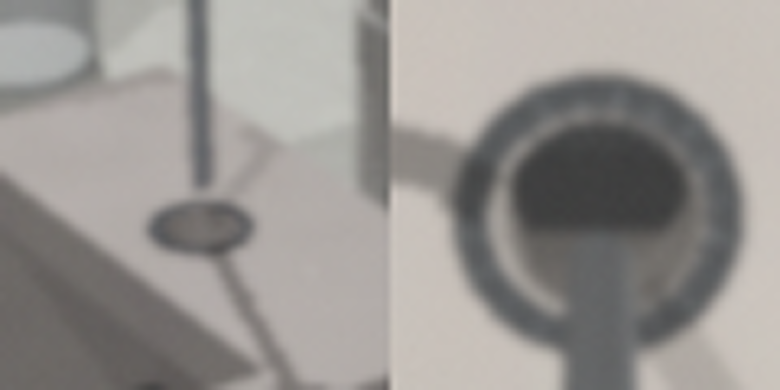

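Run:
```python
from h import *
s=load('s6.png');w=load('w6.png');k=6.5
print('hole',onz(s,278+201/k-.4,174+227/k-.4,.16),onz(w,292+(600-390)/k-.4,192+213/k-.4,.16))
print('tip',onz(s,278+202/k-.4,174+185/k-.4,.176),onz(w,292+(601-390)/k-.4,192+246/k-.4,.176))
```

```text
hole [0.6027 0.1376 0.16  ] [0.5993 0.1358 0.16  ]
tip [0.6041 0.1385 0.176 ] [0.5994 0.1359 0.176 ]
```

```bash
python3 -m crank '[0,0,0,0,0,-0.006,0, 0,0,0,0,0,-0.01,0, 0,0,0,0,0,-0.01,0, 0,0,0,0,0,-0.01,0, 0,0,0,0,0,-0.01,0, 0,0,0,0,0,-0.01,0, 0,0,0,0,0,-0.01,0, 0,0,0,0,0,-0.007,0, 0,0,0,0,0,-0.003,0, 0,0,0,0,0,0,0, 0,0,0,0,0,0,0, 0,0,0,0,0,0,0, 0,0,0,0,0,0,0, 0,0,0,0,0,0,0]'
python3 - <<'E'
from h import *
s=observe();print(s['position'],s['ft_force'],s['wrist_torque'],s['grip_width'],s['qvel'])
w=grab('wrist','w7.png');t=grab('top','t7.png')
print(proj(w,(.6003,.1366,.16)))
# tray + lumps check numerically: reddish blobs inside the mouth, rod/ring column centres in wrist view
f=t['frame'].astype(int);m=((f[...,0]-f[...,2]>25)&(f[...,0]>50)).astype(np.uint8);m[:230]=0;m[310:]=0;m[:,:215]=0;m[:,315:]=0
n,_,st,c=cv2.connectedComponentsWithStats(m);print([(c[i].round(),st[i,4]) for i in range(1,n) if st[i,4]>8])
a=w['frame'].astype(int).mean(2).astype(int);u,v=proj(w,(.6003,.1366,.16)).astype(int)
for r in(v-15,v-5,v,v+5,v+15):print(r,u-26,a[r,u-26:u+27])
E
```

```text
time_s: 19.45
position: [0.601, 0.1363, 0.2365]
tool_rot: [[-0.134, 0.991, 0.0], [0.991, 0.134, 0.0], [-0.0, 0.0, -1.0]]
ft_force: [-0.3, 0.1, -1.5]
grip_width: 0.0173
[0.601  0.1363 0.2365] [-0.3316  0.1328 -1.497 ] [-0.0192 -0.0109 -0.0123] 0.017266315862506654 [ 0.0344  0.1376  0.0861 -0.0078 -0.0272  0.0077]
[324.9387 256.2112]
[]
241 298 [102  90  87  90  94  97  99 111 133 150 148 129 103  81  70  66  66  65
  66  67  75  85  91  94  94  96  95  95  94  92  88  82  73  68  66  66
  66  69  77  92 110 123 121 112 103  99  97  96  96  96 105 129 163]
251 298 [ 76  75  80  91 106 118 131 134 121 107 103 102 102 103 103 102 102 102
 102 102 104 105 107 108 109 107 105 104 107 110 116 116 111 105 103 103
 102 104 104 103 104 106 108 112 112 118 125 123 113 102  99 100 103]
256 298 [ 86  88  98 121 147 159 155 149 139 125 109 103 102 103 102 102 103 104
 105 104 105 107 106 106 106 105 106 105 105 106 108 107 106 103 102 102
 100 102 104 109 112 116 115 114 114 118 126 127 115 103  98  96  95]
261 298 [100  99 102 114 142 168 167 149 128 114 109 109 110 112 115 118 120 123
 124 125 126 125 127 139 159 174 179 181 180 181 178 177 175 169 164 158
 151 144 137 130 123 116 114 116 119 123 120 110 104 102 101 103 102]
271 298 [141 123 120 123 125 123 122 122 121 119 115 109 108 107 107 107 107 107
 107 106 106 107 106 107 107 106 107 107 107 107 110 112 113 115 117 121
 123 129 141 153 159 167 172 177 181 183 183 182 178 174 164 154 160]
```

```bash
python3 -c "
from rig import *
print(close_job())"
```

```text
the job is handed in; nothing more can be done
None
```

The job is handed in at about 19.5 s of the 67 s allowed; the system gave no verdict.

- **Lumps:** I tipped the tray to 50° over the kiln mouth. The next top view showed all four lumps inside the kiln and none on the visible part of the tray.
- **Tray:** I set it back where it came from and let go. A later wrist view, after I had moved away, showed it lying on the table.
- **Probe:** I lifted it straight out of its stand and lowered it into the guide hole, still gripped at a force setting of 50 N.
    - **Depth:** The TCP finished at z = 0.2365, which puts the tip about 6 cm below the deck top. That depth comes from the arm's pose and the probe's dimensions; I did not measure it in a picture.
    - **Centring:** Just above the hole, the wrist and side views put the tip within about 2 mm of its axis. The brightness profile in the last wrist picture also had the rod centred side to side.
    - **Contact and stillness:** The wrist force showed only about the probe's weight, with no sign of touching the kiln, and the arm was at rest.

**What failed or disagreed:**
- **Failed lump check:** a final automatic colour check for the lumps found nothing, most likely because the arm was blocking the top view. That result rests on the earlier picture.
- **Camera disagreement:** the side and wrist cameras differ by 2 to 5 mm in absolute position, so I centred the probe using each camera's own view of the tip relative to the hole.
- **Mug and brush pot:** I did not check these by picture at the very end; no move came near either one.

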